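Unlock the display stand and hand out the pen case

TASK

A customer wants the pen-set case that is locked on the counter display: dial the code on the lock's two number wheels (left wheel 4, right wheel 7), swing the freed clamp bar well up and leave it standing open. Then slide the case out sideways from under it, flat along the counter without lifting it, until it lies wholly on the green customer mat; leave the other goods on the counter where they are.

Things in the scene. Friction and masses are not known exactly. Their poses are not given: they have to be found in the camera images.
- stand: Locking display stand fixed to the counter. Origin on the counter under the middle of the case's start; z up, x along the clamp bar from the grey lock (x -100 mm, near the robot) to the hinge (x +85), y left. Lock: open box 54 (x) x 88 (y) mm, front and rear walls 26 high, cheeks at y +-42 (4 thick) 38 high, two black number wheels standing out of it. Hinge block 36 x 56 x 36 mm.
- left_wheel_top (a point): Top of the left wheel's rim, unpressed (stand x -100, y +29, 46 mm above the counter). Wheels: 44 mm across, 18 wide, axle along the stand's y, 24 mm up. The number on top, at the white index line of the cheek, is the one set. A fingertip laid on top and stroked along the stand's x rolls the wheel with it.
- right_wheel_top (a point): The same for the right wheel (stand x -100, y -29, 46 mm up). Both wheels are sprung: pressed from above they sink up to 3.5 mm (2 N to start, 7 N fully down) and come back up when left.
- left_wheel (a joint): Left wheel's angle, rad, endless both ways. Number set = value / 0.6283 (0 to 9, 36 degrees each; 0 on a red plate, the rest on white); grows when the wheel's top moves towards the hinge (+x of the stand). 4 is at 2.513 (+- whole turns of 6.283). The bar passes only within about 0.2 rad. No clicks: light friction (1 N at the rim) keeps it where it is left.
- right_wheel (a joint): Right wheel's angle, same meaning and direction. Number 7 is at 4.398 (+- whole turns of 6.283).
- left_wheel_code (a point): Point on the left wheel's rim at its number 4: it is on top when 4 is set.
- right_wheel_code (a point): Point on the right wheel's rim at its number 7: it is on top when 7 is set.
- bar (a joint): Angle of the steel clamp bar, rad: 0 shut and level; grows as the handle end swings up and over, away from the robot; 1.57 upright (handle 290 mm up, over the hinge, clear of the case), 1.75 end stop. A pin on it is caught in both wheels until both numbers are set (till then it only rattles by 0.03). Stiff hinge: stays where it is left; about 3 N at the handle raises it.
- bar_handle (a point): Middle of the bar's red cross handle: round rod 12 mm thick, 90 mm long along the stand's y. Shut: at stand x -172, 48 mm above the counter, free below and 44 mm clear of the lock. The 12 mm wide bar joins its middle from the hinge side, so pinch it about 28 mm left or right of the middle, across the stand's x; it turns between the fingers as the bar swings.
- bar_hinge (a point): Bar's hinge axis (along the stand's y), at stand x +85, 30 mm up. Seen from it, shut, the handle is 257 mm towards the lock and 18 mm higher, and turns about it with the bar. The flat bar (12 x 4 mm) has a cross strap over the case whose ears reach down both long sides of the case to 16 mm above the counter, so that it cannot be slid out while the bar is shut.
- case_center (a point): Centre (13 mm up) of the dark blue pen-set case, a closed flat box 120 (its x) x 70 (its y) x 26 mm high, 0.17 to 0.34 kg, lying loose on the counter under the bar, long side along the stand's x, about 13 mm from the lock and 7 mm from the hinge block. Once the bar is up it slides out along the stand's y, pushed at a long side.
- mat: Green customer mat flat on the counter, 190 (its x, parallel to the stand's x) x 130 mm (its y), under 1 mm thick, no obstacle. Origin at its centre, which lies 165 to 180 mm left or right of the stand's origin.
- eraser_tray: White display tray of coloured erasers, fixed, 150 x 110 mm, 26 mm high, origin under its centre; on the side of the stand away from the mat, its edge about 75 mm from the case.
- note_block_center (a point): Block of coloured sticky notes, 76 x 76 x 42 mm, centre 21 mm up. Bystander.
- calculator_center (a point): Grey pocket calculator, 80 x 145 x 14 mm, centre 7 mm up. Bystander.
- pen_cup_center (a point): Blue cup full of pens, 80 mm across, 160 mm high with the pens, point 50 mm up. Bystander.
- stapler_center (a point): Red stapler, 130 x 36 x 48 mm, centre 24 mm up. Bystander.
- highlighter_a_center (a point): Yellow highlighter standing upright, 28 mm across, 112 mm high, centre 56 mm up. Bystander.
- highlighter_b_center (a point): Pink highlighter standing upright, same size. Bystander.
- case_corner0 (a point): Lower corner of the case at its x -60, y -35 mm.
- case_corner1 (a point): Lower corner of the case at its x -60, y +35 mm.
- case_corner2 (a point): Lower corner of the case at its x +60, y -35 mm.
- case_corner3 (a point): Lower corner of the case at its x +60, y +35 mm.

How it is judged:
By the outcome, as a careful person would: the job done as asked, in the order asked, and still so for the second after the job is handed in, with the robot touching nothing.
It also fails if it takes over 72 s, if anything falls off the work surface, if the arm or the gripper's body presses on something with over 40 N, if the wrist force passes 120 N, or if a joint passes its speed limit or range.

ROBOT

A 6-joint arm with a two-finger parallel gripper is mounted at the origin on the work surface. World frame = base frame: x ahead of the robot, y to its left, z up, the work surface at z = 0. Lengths are in m, angles in degrees, forces in N, time in s.
With the tool pointing down it reaches from about 0.25 to 0.725 m from the base axis. Payload 9.7 kg.
Tool frame: the origin (TCP) lies at the very end of the fingers, on their centre line; the grasp point (between the pads) lies 19 mm behind it; z points along the fingers, y is the line along which they close (so a half turn about z gives the same grasp; the last joint's range is limited). The gripper opens to 85 mm and grips with 20 to 120 N. Pads are 22 mm wide; open, the fingers measure 114 mm over their backs; the gripper's body (76 mm by 85 mm) begins 54 mm behind the grasp point. The pads swing forward as they close: fully open they stand 13 mm farther back than shut.
Start: joints at [76.662, 4.979, 10.078, 95.1, 0, 90], TCP at [0.127, 0.535, 0.231] pointing down, gripper open.
Joint ranges: [-179.16, 179.16], [-48.56, 103.87], [-65.8, 70.77], [-126.05, 130.52], [-82.76, 87.17], [-180, 180]. Speed limits (degrees/s): [127.2, 127.2, 147.25, 180, 180, 180].

INTERFACE

Orientations are given as [roll, pitch, yaw] about the fixed x, y, z axes, in that order (R = Rz(yaw) Ry(pitch) Rx(roll)).
In Python, from workcell import telemetry, optics, workorder gives the robot as it stands.
- The arm moves only by the shell command python3 -m handwheel 'ROWS' [FORCE]. ROWS is JSON, a list of rows, each an object of numbers: "tx", "ty", "tz": the shift along the tool's x, y, z in m; "ax", "ay", "az": the turn, a rotation vector about the tool's x, y, z in degrees; "jaw": the gripper command: -1 is shut, 1 is fully open, values between are in proportion. A call has exactly 10 rows; each row shifts and turns the commanded pose from where the row before left it, along the tool's axes as they then stand; what a row does not reach is not made up. A row lasts 1/8 s, in which the tool goes at most 62.5 mm and 10.7 degrees, less where a joint would pass 70% of its speed; a pose out of reach is approached as far as the arm can. A call is refused whole if a number of a shift passes 0.0625 or a number of a turn 10.7, either way. A call with a gripper value outside its range is refused whole. The fingers move at their own pace and stop on an object; FORCE is the grip in N (left out, the last holds). Time passes only in rows, so rows that do not move let the fingers close, or fill a call up. It gives the time, the measured TCP pose, the force, the opening and the grip force at its end, in the units of the state.
- telemetry.get_obs(): the state, without advancing time (a new reading comes with each control period).
- optics.camera(name): name is "scene" or "top"; returns a dict with "color" (420x560x3 uint8, red, green, blue), "K" (3x3 intrinsics, pixels), "k1" (the pictures are not rectified: a ray, as slopes to the right and down, at radius r is drawn at 1 + k1 r^2 times it, then the intrinsics apply), "extrinsics" (4x4, takes a point from camera to world coordinates). Camera axes: x right, y down, z forward; pixel columns grow to the right and rows downward; lengths in m; the calibration is good to about 2 mm. A picture is of the moment at which its call begins. There is no depth.
- workorder.job_done(): hands the job in; it is judged then, once.
The state is a dict: "time": time; "q": joint angles; "qd": joint speeds; "joint_efforts": joint torques, N m; "ee_pos": TCP position; "tcp_rot": TCP orientation; "wrist_force": force on the tool from outside, world axes, zero at the start; "torque": the same for the moment, N m; "opening": finger opening in m; "grasp_force": force on a finger pad.
Only numpy, scipy, OpenCV 4.12 (cv2) and the standard library are available. Lean on these libraries where they do the work, as an engineer would, in place of code of your own. Each camera call takes 0.05 s, during which the arm holds its last target. There are 200 camera calls.

## Working session

There is one attempt and no reset: what is moved stays moved. The work goes in short steps, Python scripts to look and compute and a shell command to move; the robot and the scene stay as the last step left them, time stands still between calls to the robot, and variables do not carry over. Pictures are saved under pics/ and viewed, at most 10 in all, crops included, and the job is handed in when it is done.

```bash
ls; mkdir -p pics
cat > h.py <<'E'
import numpy as np, cv2
from workcell import telemetry, optics, workorder
def cam(n):
    c=optics.camera(n); return c
def ray(c,uv):
    K=np.array(c["K"]);k1=c["k1"];T=np.array(c["extrinsics"])
    d=np.array([k1,0,0,0],float)
    uv=np.asarray(uv,float).reshape(-1,1,2)
    x=cv2.undistortPoints(uv,K,d).reshape(-1,2)
    r=np.c_[x,np.ones(len(x))]@T[:3,:3].T
    return T[:3,3],r
def plane(c,uv,z):
    o,r=ray(c,uv); return o+r*((z-o[2])/r[:,2])[:,None]
def proj(c,P):
    K=np.array(c["K"]);T=np.linalg.inv(np.array(c["extrinsics"]))
    P=np.asarray(P,float).reshape(-1,3)
    return cv2.projectPoints(P,cv2.Rodrigues(T[:3,:3])[0],T[:3,3],K,np.array([c["k1"],0,0,0.]))[0].reshape(-1,2)
def tri(c1,p1,c2,p2):
    o1,r1=ray(c1,p1);o2,r2=ray(c2,p2);r1=r1[0];r2=r2[0]
    s=np.linalg.lstsq(np.c_[r1,-r2],o2-o1,rcond=None)[0]
    a=o1+s[0]*r1;b=o2+s[1]*r2
    return (a+b)/2,np.linalg.norm(a-b)
def save(c,name,crop=None,s=1):
    im=c["color"]
    if crop: u0,v0,u1,v1=crop; im=im[v0:v1,u0:u1]
    if s!=1: im=cv2.resize(im,None,fx=s,fy=s,interpolation=cv2.INTER_CUBIC)
    cv2.imwrite("pics/"+name,im[...,::-1])
E
python3 - <<'E'
from h import *
a=cam("scene");b=cam("top")
save(a,"s0.png");save(b,"t0.png")
for c in(a,b):print(np.round(c["K"],1).tolist(),c["k1"],np.round(c["extrinsics"],3).tolist())
print(telemetry.get_obs())
E
```

```text
pics
[[416.4, 0.0, 284.5], [0.0, 416.4, 209.0], [0.0, 0.0, 1.0]] -0.0414174452458083 [[-0.424, 0.511, -0.748, 1.351], [0.906, 0.219, -0.363, 0.383], [-0.022, -0.831, -0.556, 0.662], [0.0, 0.0, 0.0, 1.0]]
[[536.6, 0.0, 282.5], [0.0, 536.6, 210.2], [0.0, 0.0, 1.0]] 0.05921519634646263 [[0.025, -0.988, 0.15, 0.307], [-1.0, -0.027, -0.01, 0.005], [0.014, -0.15, -0.989, 1.643], [0.0, 0.0, 0.0, 1.0]]
{'time': 0.1, 'q': array([ 7.66619828e+01,  5.00658911e+00,  1.00386233e+01,  9.50987500e+01,
       -3.21263911e-03,  9.00001101e+01]), 'qd': array([ 0.01826917,  0.03180351,  0.16883998, -0.00176094, -0.00670473,
       -0.01975411]), 'joint_efforts': array([ 3.31860365e-04, -5.21563447e+01,  4.65653944e+01,  1.61361851e-02,
        8.55590201e-05, -3.05892706e-05]), 'ee_pos': array([0.12685106, 0.53496251, 0.23066369]), 'tcp_rot': array([-1.79933284e+02,  3.21276511e-03,  1.66661876e+02]), 'wrist_force': array([-0.3310515 ,  0.23188937, -0.0492046 ]), 'torque': array([-0.04832981,  0.05587533, -0.00754977]), 'grasp_force': 0.0, 'opening': 0.08541091934052088}
```

View pics/s0.png

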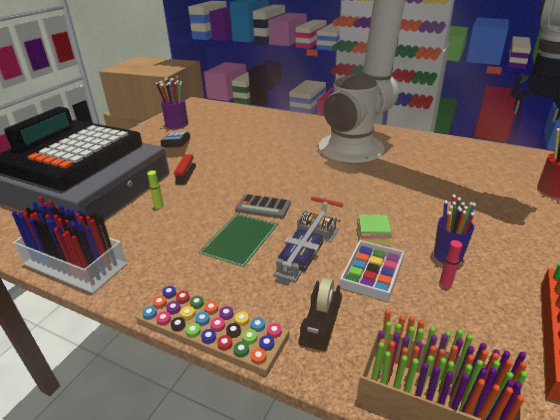

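View pics/t0.png

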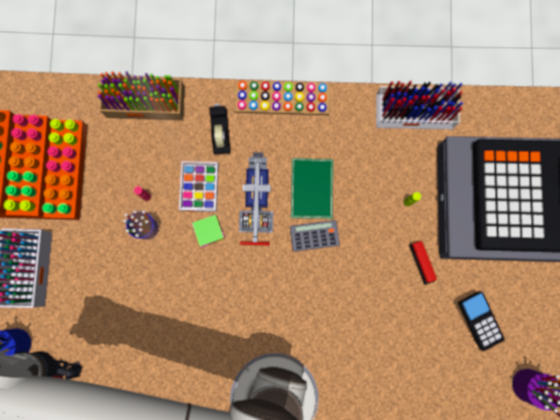

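The scene view shows the stand at about (310,240), the mat at (240,238) and the handle at (327,201). The top view shows the stand around (257,195), the mat at (312,188) on the robot's right, the red handle at (255,243) and the tray at (198,186). Next I measure with masks.

Run:
```python
from h import *
b=cam("top");a=cam("scene")
def mask(c,lo,hi,win):
    h=cv2.cvtColor(c["color"],cv2.COLOR_RGB2HSV);m=cv2.inRange(h,lo,hi);w=np.zeros_like(m);u0,v0,u1,v1=win;w[v0:v1,u0:u1]=m[v0:v1,u0:u1];return w
def big(m): return max(cv2.findContours(m,0,cv2.CHAIN_APPROX_NONE)[0],key=cv2.contourArea)
for n,c,w in(("top",b,(280,140,345,235)),("scene",a,(190,200,285,275))):
    g=big(mask(c,(60,90,30),(95,255,160),w))
    P=plane(c,g.reshape(-1,2),0.0005)[:,:2].astype(np.float32)
    (cx,cy),(w_,h_),an=cv2.minAreaRect(P);print("mat",n,np.round([cx,cy,w_,h_,an],4))
for n,c,w in(("top",b,(235,236,275,250)),("scene",a,(300,190,350,212))):
    m=mask(c,(0,130,80),(8,255,255),w)|mask(c,(173,130,80),(180,255,255),w)
    ys,xs=np.nonzero(m);p=np.c_[xs,ys].astype(float);P=plane(c,p,.048)[:,:2]
    (cx,cy),(w_,h_),an=cv2.minAreaRect(P.astype(np.float32));mu=P.mean(0);v=np.linalg.svd(P-mu)[2][0]
    print("handle",n,len(p),np.round([cx,cy,w_,h_,an],4),mu.round(4),"dir",np.degrees(np.arctan2(v[1],v[0])).round(2))
# case blue
for n,c,w in(("top",b,(240,155,275,215)),):
    m=mask(c,(105,100,20),(130,255,160),w);g=np.argwhere(m)[:,::-1].astype(float)
    P=plane(c,g,.026)[:,:2];r=cv2.minAreaRect(P.astype(np.float32));print("case",len(P),r,P.mean(0))
save(b,"t1.png",(170,145,350,260),4.4)
save(a,"s1.png",(220,180,400,300),4.4)
```

```text
mat top [ 0.6304 -0.1006  0.1815  0.1214  0.6996]
mat scene [ 0.6255 -0.1007  0.1787  0.1155  0.0535]
handle top 114 [0.448  0.0694 0.0119 0.0862 1.4993] [0.4478 0.0696] dir -91.23
handle scene 118 [0.445  0.069  0.019  0.0905 0.1146] [0.4447 0.07  ] dir 89.32
case 334 ((0.6212361454963684, 0.06972892582416534), (0.06288472563028336, 0.11554715782403946), 89.55998229980469) [0.62036093 0.06897285]
```

View pics/t1.png

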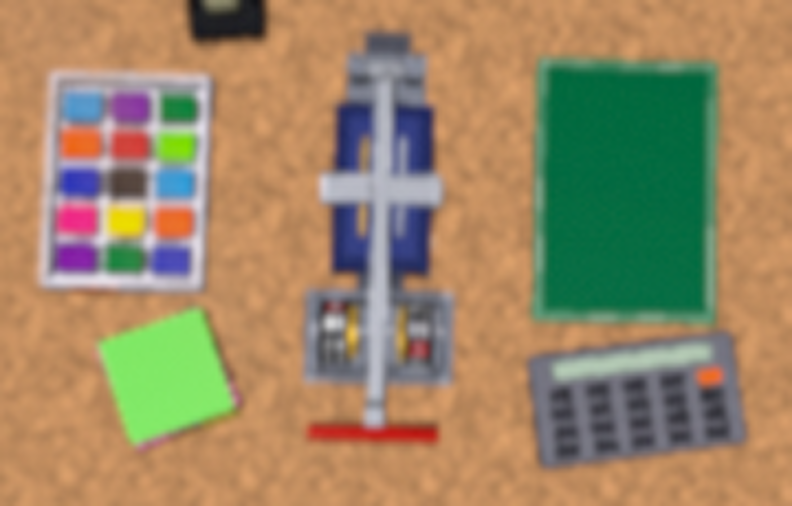

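View pics/s1.png

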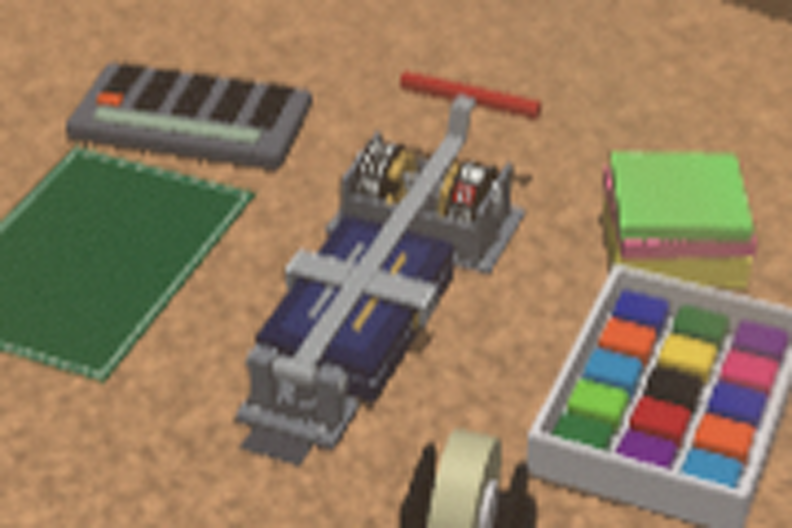

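The top crop shows the stand aligned with world x to within a degree. The left wheel's red plate is on the hinge side (333,308), and the right wheel's is on the robot side (419,350). Next I measure the red plates' angles by intersecting rays with the wheel cylinders.

```bash
cat >> h.py <<'E'
SX,SY=0.619,0.0695
def wheel_polar(c,ysign,ax=None):
    """unwrap wheel mid strip: mean colour per angle (deg, from top, + toward hinge), visible or not"""
    x=SX-.1;th=np.arange(-90,91,3)
    rows=[]
    for y in np.linspace(-.006,.006,9):
        t=np.radians(th);P=np.c_[x+.022*np.sin(t),np.full(len(t),SY+ysign*.029+y),.024+.022*np.cos(t)]
        uv=proj(c,P).astype(np.float32)
        rows.append(cv2.remap(c["color"],uv[:,:1],uv[:,1:],cv2.INTER_LINEAR)[:,0])
    return th,np.array(rows,float)
E
python3 - <<'E'
from h import *
cs={"top":cam("top"),"scene":cam("scene")}
out=[]
for n,c in cs.items():
    q=proj(c,[[SX-.1,SY,.035]])[0];u,v=np.round(q).astype(int)
    w=c["color"][v-16:v+16,u-22:u+22];out.append(cv2.resize(w,None,fx=9,fy=9,interpolation=cv2.INTER_CUBIC))
    for s in(1,-1):
        th,R=wheel_polar(c,s);m=R.mean(0);red=m[:,0]-m[:,1:].mean(1)
        k=(red>25)
        print(n,"left" if s>0 else"right","red",[(int(t),int(r)) for t,r in zip(th,red) if r>20], "bright",m.mean(1).astype(int)[::2].tolist())
        # red blob by pixels -> cylinder
        y=SY+s*.029
        im=c["color"].astype(int);rd=im[...,0]-np.maximum(im[...,1],im[...,2])
        p=proj(c,[[SX-.1,y,.044]])[0];uu,vv=np.round(p).astype(int)
        b=np.zeros_like(rd);b[vv-9:vv+10,uu-9:uu+10]=rd[vv-9:vv+10,uu-9:uu+10]
        ys,xs=np.nonzero(b>45)
        if len(xs):
            o,r=ray(c,np.c_[xs,ys]);A=[]
            for ri in r:
                ox,oz=o[0]-(SX-.1),o[2]-.024;a_=ri[0]**2+ri[2]**2;h=ox*ri[0]+oz*ri[2];d=h*h-a_*(ox*ox+oz*oz-.022**2)
                tt=(-h-np.sqrt(max(d,0)))/a_;A.append((np.degrees(np.arctan2(ox+tt*ri[0],oz+tt*ri[2])),o[1]+tt*ri[1]-SY))
            A=np.array(A);wt=b[ys,xs]
            print("  blob n",len(xs),"angle",np.average(A[:,0],weights=wt).round(1),"y",np.average(A[:,1],weights=wt).round(4),"px",np.average(xs,weights=wt).round(1),np.average(ys,weights=wt).round(1))
cv2.imwrite("pics/w0.png",np.vstack(out)[...,::-1])
E
```

```text
top left red [(33, 25), (36, 30), (39, 33), (42, 34), (45, 35), (48, 35), (51, 34), (54, 30), (57, 26), (60, 22)] bright [99, 98, 97, 96, 95, 94, 95, 97, 107, 118, 127, 121, 109, 106, 123, 160, 180, 183, 168, 139, 117, 101, 96, 94, 96, 98, 100, 102, 104, 104, 102]
  blob n 24 angle 10.2 y 0.0549 px 237.2 218.0
top right red [(-57, 20), (-54, 28), (-51, 38), (-48, 48), (-45, 58), (-42, 64), (-39, 68), (-36, 71), (-33, 71), (-30, 68), (-27, 65), (-24, 57), (-21, 47), (-18, 37), (-15, 25)] bright [116, 115, 112, 108, 104, 101, 97, 98, 98, 98, 96, 96, 98, 116, 136, 150, 150, 131, 110, 92, 88, 91, 95, 96, 96, 97, 98, 99, 100, 100, 99]
  blob n 31 angle -16.3 y -0.0433 px 269.7 221.9
scene left red [(-51, 20), (-48, 23), (-45, 25), (-42, 27), (-39, 28), (-36, 28), (-33, 28), (-30, 27), (-27, 25), (-24, 23), (-21, 20), (27, 30), (30, 44), (33, 54), (36, 60), (39, 56), (42, 52), (45, 48), (48, 49), (51, 52), (54, 49), (57, 42), (60, 29)] bright [112, 124, 128, 124, 116, 107, 99, 97, 100, 101, 102, 104, 113, 129, 152, 174, 181, 167, 137, 101, 91, 99, 99, 105, 101, 76, 80, 94, 96, 105, 110]
  blob n 15 angle 43.2 y 0.0299 px 325.0 223.5
scene right red [(-90, 33), (-87, 30), (-84, 26), (-81, 24), (-78, 23), (-75, 20), (-54, 21), (-51, 23), (-48, 25), (-45, 27), (-42, 28), (-39, 28), (-36, 28), (-33, 26), (-30, 25), (-27, 23), (-24, 21)] bright [103, 98, 107, 108, 105, 104, 103, 105, 108, 110, 111, 114, 118, 123, 129, 136, 128, 107, 98, 105, 110, 109, 110, 90, 82, 108, 122, 105, 84, 87, 95]
```

View pics/w0.png

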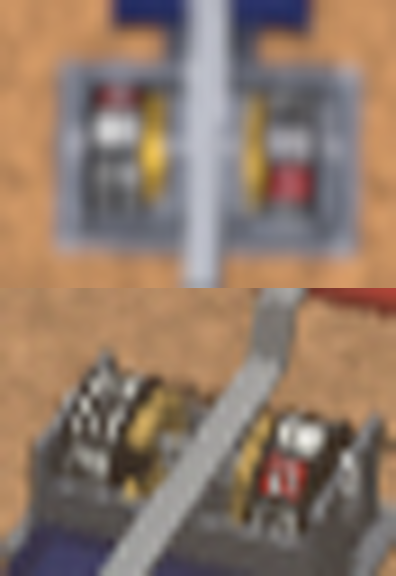

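The left wheel's red plate is at about +43°, so it needs about +101° (39 mm towards the hinge). The right wheel's is at about -36°, so it needs about -72° (28 mm towards the robot). I start with the turn to yaw 90, fingers shut.

```bash
python3 -m handwheel '[{"az":9.6,"jaw":-1},{"az":9.6,"jaw":-1},{"az":9.6,"jaw":-1},{"az":9.6,"jaw":-1},{"az":9.6,"jaw":-1},{"az":9.6,"jaw":-1},{"az":9.6,"jaw":-1},{"az":9.46,"jaw":-1},{"jaw":-1},{"jaw":-1}]' 40; python3 -m handwheel '[{"tx":-0.0435,"ty":0.038,"jaw":-1},{"tx":-0.0435,"ty":0.038,"jaw":-1},{"tx":-0.0435,"ty":0.038,"jaw":-1},{"tx":-0.0435,"ty":0.038,"jaw":-1},{"tx":-0.0435,"ty":0.038,"jaw":-1},{"tx":-0.0435,"ty":0.038,"jaw":-1},{"tx":-0.0435,"ty":0.038,"tz":0.03,"jaw":-1},{"tx":-0.0435,"ty":0.038,"tz":0.03,"jaw":-1},{"tx":-0.0435,"ty":0.038,"tz":0.03,"jaw":-1},{"tx":-0.0435,"ty":0.038,"tz":0.03,"jaw":-1}]'
```

```text
$[0]: bad value
$[0]: bad value
```

```bash
python3 -m handwheel '[{"tx":0,"ty":0,"tz":0,"ax":0,"ay":0,"az":9.6,"jaw":-1},{"tx":0,"ty":0,"tz":0,"ax":0,"ay":0,"az":9.6,"jaw":-1},{"tx":0,"ty":0,"tz":0,"ax":0,"ay":0,"az":9.6,"jaw":-1},{"tx":0,"ty":0,"tz":0,"ax":0,"ay":0,"az":9.6,"jaw":-1},{"tx":0,"ty":0,"tz":0,"ax":0,"ay":0,"az":9.6,"jaw":-1},{"tx":0,"ty":0,"tz":0,"ax":0,"ay":0,"az":9.6,"jaw":-1},{"tx":0,"ty":0,"tz":0,"ax":0,"ay":0,"az":9.6,"jaw":-1},{"tx":0,"ty":0,"tz":0,"ax":0,"ay":0,"az":9.46,"jaw":-1},{"tx":0,"ty":0,"tz":0,"ax":0,"ay":0,"az":0,"jaw":-1},{"tx":-0.03,"ty":0.02,"tz":0,"ax":0,"ay":0,"az":0,"jaw":-1}]' 40
```

```text
time: 1.55
ee_pos: [0.1464, 0.5057, 0.2305]
tcp_rot: [-180.0, 0.0, 90.4]
wrist_force: [0.0, -0.1, 0.1]
opening: 0.0001
grasp_force: 0.0
```

```bash
python3 -m handwheel '[{"tx":-0.041,"ty":0.0365,"tz":0,"ax":0,"ay":0,"az":0,"jaw":-1},{"tx":-0.041,"ty":0.0365,"tz":0,"ax":0,"ay":0,"az":0,"jaw":-1},{"tx":-0.041,"ty":0.0365,"tz":0,"ax":0,"ay":0,"az":0,"jaw":-1},{"tx":-0.041,"ty":0.0365,"tz":0,"ax":0,"ay":0,"az":0,"jaw":-1},{"tx":-0.041,"ty":0.0365,"tz":0.01,"ax":0,"ay":0,"az":0,"jaw":-1},{"tx":-0.041,"ty":0.0365,"tz":0.02,"ax":0,"ay":0,"az":0,"jaw":-1},{"tx":-0.041,"ty":0.0365,"tz":0.028,"ax":0,"ay":0,"az":0,"jaw":-1},{"tx":-0.041,"ty":0.0365,"tz":0.028,"ax":0,"ay":0,"az":0,"jaw":-1},{"tx":-0.041,"ty":0.0365,"tz":0.028,"ax":0,"ay":0,"az":0,"jaw":-1},{"tx":-0.038,"ty":0.0365,"tz":0.028,"ax":0,"ay":0,"az":0,"jaw":-1}]'; python3 -c "
from workcell import telemetry as t;o=t.get_obs();print(o['q'].round(1),o['wrist_force'])"
```

```text
time: 2.8
ee_pos: [0.513, 0.0965, 0.0886]
tcp_rot: [180.0, -0.0, 90.2]
wrist_force: [0.3, 0.9, 0.4]
opening: 0.0002
grasp_force: 0.0
[ 10.6   0.7 -10.1  79.1   0.  100.4] [0.27580409 0.85845749 0.43141017]
```

```bash
python3 -m handwheel '[{"tx":0.002,"ty":0,"tz":0.02,"ax":0,"ay":0,"az":0,"jaw":-1},{"tx":0,"ty":0,"tz":0.015,"ax":0,"ay":0,"az":0.2,"jaw":-1},{"tx":0,"ty":0,"tz":0.005,"ax":0,"ay":0,"az":0,"jaw":-1},{"tx":0,"ty":0,"tz":0.002,"ax":0,"ay":0,"az":0,"jaw":-1},{"tx":0,"ty":0,"tz":0.001,"ax":0,"ay":0,"az":0,"jaw":-1},{"tx":0,"ty":0,"tz":0.001,"ax":0,"ay":0,"az":0,"jaw":-1},{"tx":0,"ty":0,"tz":0,"ax":0,"ay":0,"az":0,"jaw":-1},{"tx":0,"ty":0,"tz":0,"ax":0,"ay":0,"az":0,"jaw":-1},{"tx":0,"ty":0,"tz":0,"ax":0,"ay":0,"az":0,"jaw":-1},{"tx":0,"ty":0,"tz":0,"ax":0,"ay":0,"az":0,"jaw":-1}]'
```

```text
time: 4.05
ee_pos: [0.512, 0.1002, 0.0454]
tcp_rot: [180.0, -0.0, 89.8]
wrist_force: [-0.1, 0.8, 2.3]
opening: 0.0002
grasp_force: 0.8
```

```bash
python3 -m handwheel '[{"tx":0,"ty":0,"tz":0.0015,"ax":0,"ay":0,"az":0,"jaw":-1},{"tx":0,"ty":0,"tz":0,"ax":0,"ay":0,"az":0,"jaw":-1},{"tx":0,"ty":0.003,"tz":0,"ax":0,"ay":0,"az":0,"jaw":-1},{"tx":0,"ty":0.003,"tz":0,"ax":0,"ay":0,"az":0,"jaw":-1},{"tx":0,"ty":0.003,"tz":0,"ax":0,"ay":0,"az":0,"jaw":-1},{"tx":0,"ty":0.002,"tz":0,"ax":0,"ay":0,"az":0,"jaw":-1},{"tx":0,"ty":0.002,"tz":0,"ax":0,"ay":0,"az":0,"jaw":-1},{"tx":0,"ty":0,"tz":0,"ax":0,"ay":0,"az":0,"jaw":-1},{"tx":0,"ty":0,"tz":0,"ax":0,"ay":0,"az":0,"jaw":-1},{"tx":0,"ty":0,"tz":0,"ax":0,"ay":0,"az":0,"jaw":-1}]'
```

```text
time: 5.3
ee_pos: [0.5251, 0.1002, 0.0439]
tcp_rot: [180.0, -0.0, 89.8]
wrist_force: [1.4, 2.5, 3.4]
opening: 0.0001
grasp_force: 2.0
```

```bash
python3 -m handwheel '[{"tx":0,"ty":0,"tz":-0.008,"ax":0,"ay":0,"az":0,"jaw":-1},{"tx":0,"ty":-0.013,"tz":-0.01,"ax":0,"ay":0,"az":0,"jaw":-1},{"tx":0,"ty":0,"tz":-0.02,"ax":0,"ay":0,"az":0,"jaw":-1},{"tx":0,"ty":0,"tz":0,"ax":0,"ay":0,"az":0,"jaw":-1},{"tx":0,"ty":0,"tz":0,"ax":0,"ay":0,"az":0,"jaw":-1},{"tx":0,"ty":0,"tz":0,"ax":0,"ay":0,"az":0,"jaw":-1},{"tx":0,"ty":0,"tz":0.02,"ax":0,"ay":0,"az":0,"jaw":-1},{"tx":0,"ty":0,"tz":0.01,"ax":0,"ay":0,"az":0,"jaw":-1},{"tx":0,"ty":0,"tz":0,"ax":0,"ay":0,"az":0,"jaw":-1},{"tx":0,"ty":0,"tz":0,"ax":0,"ay":0,"az":0,"jaw":-1}]'
cat >> h.py <<'E'
def report(c,ss=(1,-1)):
    for s in ss:
        th,R=wheel_polar(c,s);m=R.mean(0);k=th>=-30
        print("left" if s>0 else "right","red",[(int(t),int(r)) for t,r in zip(th,m[:,0]-m[:,1:].mean(1)) if r>25 and t>-30],"bright",list(zip(th[k][::2].tolist(),m.mean(1).astype(int)[k][::2].tolist())))
def wcrop(c,name,s=12):
    u,v=np.round(proj(c,[[SX-.1,SY,.035]])[0]).astype(int)
    cv2.imwrite("pics/"+name,cv2.resize(c["color"][v-18:v+18,u-24:u+24],None,fx=s,fy=s,interpolation=cv2.INTER_CUBIC)[...,::-1])
E
python3 -c "
from h import *
c=cam('scene');report(c);wcrop(c,'w1.png')"
```

```text
time: 6.55
ee_pos: [0.5121, 0.1002, 0.0522]
tcp_rot: [180.0, -0.0, 89.8]
wrist_force: [-0.3, 0.3, 0.3]
opening: 0.0001
grasp_force: 0.0
left red [(63, 31), (66, 36), (69, 38), (72, 38), (75, 37), (78, 34), (81, 32), (84, 30), (87, 26)] bright [(-30, 69), (-24, 69), (-18, 69), (-12, 72), (-6, 76), (0, 79), (6, 77), (12, 75), (18, 71), (24, 79), (30, 97), (36, 115), (42, 121), (48, 111), (54, 84), (60, 64), (66, 73), (72, 74), (78, 74), (84, 79), (90, 81)]
right red [] bright [(-30, 77), (-24, 77), (-18, 78), (-12, 78), (-6, 80), (0, 84), (6, 82), (12, 73), (18, 76), (24, 87), (30, 89), (36, 83), (42, 87), (48, 75), (54, 73), (60, 97), (66, 111), (72, 96), (78, 77), (84, 72), (90, 78)]
```

View pics/w1.png

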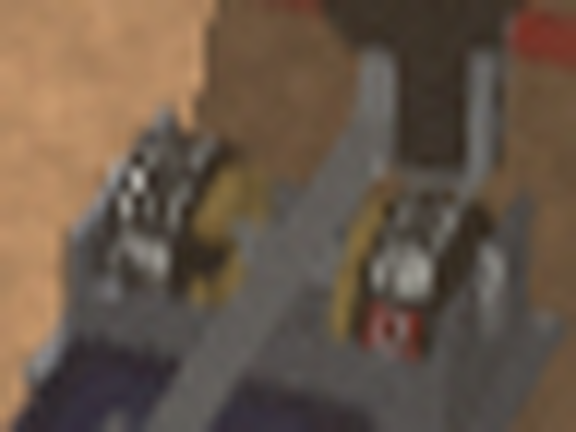

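The picture shows the left wheel's red 0 plate at (395,330), low on the hinge side. It rolled 34° for 13 mm, so there was no slip. Two more strokes of 12.75 mm are needed.

```bash
python3 -m handwheel '[{"tx":-0.001,"ty":0,"tz":0.0085,"ax":0,"ay":0,"az":0,"jaw":-1},{"tx":0,"ty":0,"tz":0,"ax":0,"ay":0,"az":0,"jaw":-1},{"tx":0,"ty":0.003,"tz":0,"ax":0,"ay":0,"az":0,"jaw":-1},{"tx":0,"ty":0.004,"tz":0,"ax":0,"ay":0,"az":0,"jaw":-1},{"tx":0,"ty":0.00375,"tz":0,"ax":0,"ay":0,"az":0,"jaw":-1},{"tx":0,"ty":0.002,"tz":0,"ax":0,"ay":0,"az":0,"jaw":-1},{"tx":0,"ty":0,"tz":0,"ax":0,"ay":0,"az":0,"jaw":-1},{"tx":0,"ty":0,"tz":0,"ax":0,"ay":0,"az":0,"jaw":-1},{"tx":0,"ty":0,"tz":-0.009,"ax":0,"ay":0,"az":0,"jaw":-1},{"tx":0,"ty":-0.01275,"tz":0,"ax":0,"ay":0,"az":0,"jaw":-1}]'; python3 -m handwheel '[{"tx":0,"ty":0,"tz":0,"ax":0,"ay":0,"az":0,"jaw":-1},{"tx":0,"ty":0,"tz":0.009,"ax":0,"ay":0,"az":0,"jaw":-1},{"tx":0,"ty":0,"tz":0,"ax":0,"ay":0,"az":0,"jaw":-1},{"tx":0,"ty":0.003,"tz":0,"ax":0,"ay":0,"az":0,"jaw":-1},{"tx":0,"ty":0.004,"tz":0,"ax":0,"ay":0,"az":0,"jaw":-1},{"tx":0,"ty":0.00375,"tz":0,"ax":0,"ay":0,"az":0,"jaw":-1},{"tx":0,"ty":0.002,"tz":0,"ax":0,"ay":0,"az":0,"jaw":-1},{"tx":0,"ty":0,"tz":0,"ax":0,"ay":0,"az":0,"jaw":-1},{"tx":0,"ty":0,"tz":0,"ax":0,"ay":0,"az":0,"jaw":-1},{"tx":0,"ty":0,"tz":0,"ax":0,"ay":0,"az":0,"jaw":-1}]'
```

```text
time: 7.85
ee_pos: [0.5118, 0.0988, 0.0526]
tcp_rot: [180.0, 0.0, 89.8]
wrist_force: [-0.7, -0.0, 0.4]
opening: -0.0003
grasp_force: 0.0
time: 9.1
ee_pos: [0.5249, 0.0991, 0.0434]
tcp_rot: [180.0, -0.0, 89.8]
wrist_force: [1.9, 0.5, 5.0]
opening: 0.0
grasp_force: 2.4
```

```bash
python3 -m handwheel '[{"tx":0,"ty":0,"tz":-0.03,"ax":0,"ay":0,"az":0,"jaw":-1},{"tx":0,"ty":0,"tz":0,"ax":0,"ay":0,"az":0,"jaw":-1},{"tx":-0.03,"ty":0,"tz":0,"ax":0,"ay":0,"az":0,"jaw":-1},{"tx":-0.0285,"ty":0.001,"tz":0,"ax":0,"ay":0,"az":0,"jaw":-1},{"tx":0,"ty":0,"tz":0,"ax":0,"ay":0,"az":0,"jaw":-1},{"tx":0,"ty":0,"tz":0.01,"ax":0,"ay":0,"az":0,"jaw":-1},{"tx":0,"ty":0,"tz":0.01,"ax":0,"ay":0,"az":0,"jaw":-1},{"tx":0,"ty":0,"tz":0,"ax":0,"ay":0,"az":0,"jaw":-1},{"tx":0,"ty":0,"tz":0,"ax":0,"ay":0,"az":0,"jaw":-1},{"tx":0,"ty":0,"tz":0,"ax":0,"ay":0,"az":0,"jaw":-1}]'; python3 -c "
from h import *
for n in('scene','top'):
  print(n);c=cam(n);report(c)"
```

```text
time: 10.35
ee_pos: [0.5256, 0.0408, 0.0536]
tcp_rot: [180.0, -0.0, 89.8]
wrist_force: [0.3, -0.7, 0.1]
opening: -0.0003
grasp_force: 0.0
scene
left red [] bright [(-30, 114), (-24, 117), (-18, 124), (-12, 136), (-6, 144), (0, 142), (6, 126), (12, 107), (18, 104), (24, 112), (30, 134), (36, 151), (42, 127), (48, 80), (54, 86), (60, 105), (66, 100), (72, 89), (78, 78), (84, 84), (90, 95)]
right red [] bright [(-30, 77), (-24, 77), (-18, 77), (-12, 79), (-6, 82), (0, 86), (6, 83), (12, 71), (18, 67), (24, 73), (30, 76), (36, 75), (42, 77), (48, 66), (54, 67), (60, 91), (66, 107), (72, 94), (78, 74), (84, 66), (90, 70)]
top
left red [] bright [(-30, 183), (-24, 188), (-18, 192), (-12, 194), (-6, 194), (0, 196), (6, 197), (12, 200), (18, 202), (24, 203), (30, 204), (36, 203), (42, 203), (48, 202), (54, 200), (60, 199), (66, 198), (72, 197), (78, 197), (84, 196), (90, 196)]
right red [] bright [(-30, 192), (-24, 192), (-18, 191), (-12, 191), (-6, 191), (0, 191), (6, 191), (12, 191), (18, 191), (24, 191), (30, 191), (36, 191), (42, 191), (48, 191), (54, 191), (60, 191), (66, 191), (72, 190), (78, 190), (84, 190), (90, 190)]
```

```bash
python3 -m handwheel '[{"tx":0,"ty":0,"tz":0.01,"ax":0,"ay":0,"az":0,"jaw":-1},{"tx":0,"ty":0,"tz":0,"ax":0,"ay":0,"az":0,"jaw":-1},{"tx":0,"ty":-0.003,"tz":0,"ax":0,"ay":0,"az":0,"jaw":-1},{"tx":0,"ty":-0.0045,"tz":0,"ax":0,"ay":0,"az":0,"jaw":-1},{"tx":0,"ty":-0.004,"tz":0,"ax":0,"ay":0,"az":0,"jaw":-1},{"tx":0,"ty":-0.002,"tz":0,"ax":0,"ay":0,"az":0,"jaw":-1},{"tx":0,"ty":0,"tz":0,"ax":0,"ay":0,"az":0,"jaw":-1},{"tx":0,"ty":0,"tz":0,"ax":0,"ay":0,"az":0,"jaw":-1},{"tx":0,"ty":0,"tz":-0.01,"ax":0,"ay":0,"az":0,"jaw":-1},{"tx":0,"ty":0.0135,"tz":0,"ax":0,"ay":0,"az":0,"jaw":-1}]'; python3 -m handwheel '[{"tx":0,"ty":0,"tz":0,"ax":0,"ay":0,"az":0,"jaw":-1},{"tx":0,"ty":0,"tz":0.01,"ax":0,"ay":0,"az":0,"jaw":-1},{"tx":0,"ty":0,"tz":0,"ax":0,"ay":0,"az":0,"jaw":-1},{"tx":0,"ty":-0.003,"tz":0,"ax":0,"ay":0,"az":0,"jaw":-1},{"tx":0,"ty":-0.0045,"tz":0,"ax":0,"ay":0,"az":0,"jaw":-1},{"tx":0,"ty":-0.004,"tz":0,"ax":0,"ay":0,"az":0,"jaw":-1},{"tx":0,"ty":-0.002,"tz":0,"ax":0,"ay":0,"az":0,"jaw":-1},{"tx":0,"ty":0,"tz":0,"ax":0,"ay":0,"az":0,"jaw":-1},{"tx":0,"ty":0,"tz":0,"ax":0,"ay":0,"az":0,"jaw":-1},{"tx":0,"ty":0,"tz":0,"ax":0,"ay":0,"az":0,"jaw":-1}]'
```

```text
time: 11.7
ee_pos: [0.526, 0.0407, 0.0541]
tcp_rot: [179.9, -0.0, 89.8]
wrist_force: [0.5, 0.1, 0.3]
opening: -0.0
grasp_force: 0.0
time: 12.95
ee_pos: [0.5117, 0.0407, 0.0431]
tcp_rot: [-180.0, 0.0, 89.8]
wrist_force: [-2.1, -0.3, 4.9]
opening: 0.0
grasp_force: 2.5
```

```bash
python3 -m handwheel '[{"tx":0,"ty":0,"tz":-0.03,"ax":0,"ay":0,"az":0,"jaw":-1},{"tx":0,"ty":0,"tz":-0.03,"ax":0,"ay":0,"az":0,"jaw":-1},{"tx":0,"ty":-0.03,"tz":0,"ax":0,"ay":0,"az":0,"jaw":-0.15},{"tx":0,"ty":-0.036,"tz":0,"ax":0,"ay":0,"az":0,"jaw":-0.15},{"tx":0,"ty":0,"tz":0,"ax":0,"ay":0,"az":0,"jaw":-0.15},{"tx":0,"ty":0,"tz":0,"ax":0,"ay":0,"az":0,"jaw":-0.15},{"tx":0,"ty":0,"tz":0,"ax":0,"ay":0,"az":0,"jaw":-0.15},{"tx":0,"ty":0,"tz":0.03,"ax":0,"ay":0,"az":0,"jaw":-0.15},{"tx":0,"ty":0,"tz":0,"ax":0,"ay":0,"az":0,"jaw":-0.15},{"tx":0,"ty":0,"tz":0,"ax":0,"ay":0,"az":0,"jaw":-0.15}]'; python3 -c "
from h import *
c=cam('scene');report(c)"
```

```text
time: 14.2
ee_pos: [0.4463, 0.0409, 0.0739]
tcp_rot: [180.0, -0.0, 89.8]
wrist_force: [-0.3, -0.3, 1.4]
opening: 0.0362
grasp_force: 0.0
left red [] bright [(-30, 104), (-24, 105), (-18, 107), (-12, 113), (-6, 115), (0, 110), (6, 95), (12, 86), (18, 88), (24, 92), (30, 112), (36, 125), (42, 105), (48, 74), (54, 83), (60, 101), (66, 96), (72, 87), (78, 76), (84, 78), (90, 88)]
right red [] bright [(-30, 82), (-24, 83), (-18, 83), (-12, 83), (-6, 79), (0, 72), (6, 68), (12, 73), (18, 82), (24, 94), (30, 97), (36, 86), (42, 63), (48, 63), (54, 81), (60, 83), (66, 77), (72, 79), (78, 69), (84, 62), (90, 67)]
```

```bash
python3 -m handwheel '[{"tx":0,"ty":0.0005,"tz":0.02,"ax":0,"ay":0,"az":0,"jaw":-0.15},{"tx":0,"ty":0,"tz":0.015,"ax":0,"ay":0,"az":0,"jaw":-0.15},{"tx":0,"ty":0,"tz":0.01,"ax":0,"ay":0,"az":0,"jaw":-0.15},{"tx":0,"ty":0,"tz":0,"ax":0,"ay":0,"az":0,"jaw":-0.15},{"tx":0,"ty":0,"tz":0,"ax":0,"ay":0,"az":0,"jaw":-0.15},{"tx":0,"ty":0,"tz":0,"ax":0,"ay":0,"az":0,"jaw":-1},{"tx":0,"ty":0,"tz":0,"ax":0,"ay":0,"az":0,"jaw":-1},{"tx":0,"ty":0,"tz":0,"ax":0,"ay":0,"az":0,"jaw":-1},{"tx":0,"ty":0,"tz":0,"ax":0,"ay":0,"az":0,"jaw":-1},{"tx":0,"ty":0,"tz":0,"ax":0,"ay":0,"az":0,"jaw":-1}]' 25; python3 -c "
import numpy as np
for a in np.radians(np.arange(0,96,9)):
  t=np.pi-np.arctan2(18,257)-a; print(round(np.degrees(a)),np.round([.704+.2576*np.cos(t)-.447,.03+.2576*np.sin(t)-.048],4))"
```

```text
time: 15.5
ee_pos: [0.4481, 0.0409, 0.0292]
tcp_rot: [179.8, -0.0, 89.8]
wrist_force: [6.0, -0.2, -1.4]
opening: 0.011
grasp_force: 26.2
0 [ 0. -0.]
9 [0.006 0.04 ]
18 [0.0182 0.0785]
27 [0.0362 0.1147]
36 [0.0597 0.1476]
45 [0.088  0.1764]
54 [0.1205 0.2005]
63 [0.1564 0.2191]
72 [0.1947 0.232 ]
81 [0.2346 0.2386]
90 [0.275 0.239]
```

```bash
python3 -m handwheel '[{"tx":0,"ty":0.0015,"tz":0,"ax":0,"ay":0,"az":0,"jaw":-1},{"tx":0,"ty":0.0003,"tz":-0.003,"ax":0,"ay":0,"az":0,"jaw":-1},{"tx":0,"ty":0.0003,"tz":-0.003,"ax":0,"ay":0,"az":0,"jaw":-1},{"tx":0,"ty":0.0003,"tz":-0.003,"ax":0,"ay":0,"az":0,"jaw":-1},{"tx":0,"ty":0.0003,"tz":-0.003,"ax":0,"ay":0,"az":0,"jaw":-1},{"tx":0,"ty":0.0003,"tz":-0.003,"ax":0,"ay":0,"az":0,"jaw":-1},{"tx":0,"ty":0.0003,"tz":-0.001,"ax":0,"ay":0,"az":0,"jaw":-1},{"tx":0,"ty":0,"tz":0,"ax":0,"ay":0,"az":0,"jaw":-1},{"tx":0,"ty":0,"tz":0,"ax":0,"ay":0,"az":0,"jaw":-1},{"tx":0,"ty":0,"tz":0,"ax":0,"ay":0,"az":0,"jaw":-1}]'
```

```text
time: 16.75
ee_pos: [0.4496, 0.0409, 0.0443]
tcp_rot: [-180.0, -0.0, 89.8]
wrist_force: [-2.2, 0.9, -0.4]
opening: 0.0105
grasp_force: 26.1
```

```bash
python3 -m handwheel '[{"tx":0,"ty":0.002,"tz":-0.0125,"ax":0,"ay":0,"az":0,"jaw":-1},{"tx":0,"ty":0.002,"tz":-0.0125,"ax":0,"ay":0,"az":0,"jaw":-1},{"tx":0,"ty":0.0055,"tz":-0.0195,"ax":0,"ay":0,"az":0,"jaw":-1},{"tx":0,"ty":0.0067,"tz":-0.019,"ax":0,"ay":0,"az":0,"jaw":-1},{"tx":0,"ty":0.0085,"tz":-0.0183,"ax":0,"ay":0,"az":0,"jaw":-1},{"tx":0,"ty":0.0095,"tz":-0.0179,"ax":0,"ay":0,"az":0,"jaw":-1},{"tx":0,"ty":0.0113,"tz":-0.0168,"ax":0,"ay":0,"az":0,"jaw":-1},{"tx":0,"ty":0.0122,"tz":-0.0161,"ax":0,"ay":0,"az":0,"jaw":-1},{"tx":0,"ty":0.0138,"tz":-0.0148,"ax":0,"ay":0,"az":0,"jaw":-1},{"tx":0,"ty":0.0145,"tz":-0.014,"ax":0,"ay":0,"az":0,"jaw":-1}]'
python3 - <<'E'
from h import *
def red(c):
    h=cv2.cvtColor(c["color"],cv2.COLOR_RGB2HSV);m=cv2.inRange(h,(0,150,90),(8,255,255))|cv2.inRange(h,(173,150,90),(180,255,255));return m
for n in("scene","top"):
    c=cam(n);k,l,st,ce=cv2.connectedComponentsWithStats(red(c))
    print(n,"exp",proj(c,[[.535,.07,.224]])[0].round(),[(st[i].tolist(),ce[i].round(1).tolist()) for i in range(1,k) if st[i,4]>25])
    if n=="scene":save(c,"s2.png",(200,100,400,300),3)
E
```

```text
time: 18.0
ee_pos: [0.5345, 0.0411, 0.2082]
tcp_rot: [-179.9, -0.1, 89.8]
wrist_force: [-11.1, 4.0, 7.5]
opening: 0.0107
grasp_force: 24.9
scene exp [316. 157.] [([334, 16, 24, 11, 157], [344.4, 21.0]), ([52, 32, 21, 30, 306], [62.2, 46.6]), ([360, 42, 18, 11, 112], [369.1, 47.1]), ([417, 47, 23, 13, 187], [427.7, 53.2]), ([331, 67, 11, 7, 45], [335.4, 70.4]), ([487, 67, 14, 7, 81], [493.7, 69.6]), ([171, 81, 6, 22, 62], [173.8, 90.8]), ([162, 87, 8, 17, 36], [165.2, 95.4]), ([475, 87, 42, 55, 1492], [496.6, 112.9]), ([417, 96, 15, 13, 128], [423.9, 102.0]), ([27, 152, 46, 17, 314], [49.8, 160.1]), ([538, 153, 22, 45, 568], [551.5, 178.7]), ([174, 154, 19, 22, 213], [183.0, 164.6]), ([39, 196, 8, 10, 33], [42.0, 200.5]), ([20, 210, 16, 30, 63], [27.1, 220.9]), ([30, 212, 9, 9, 44], [34.0, 215.5]), ([75, 213, 11, 15, 54], [79.6, 218.3]), ([54, 214, 33, 53, 592], [69.5, 245.2]), ([86, 215, 19, 40, 227], [95.2, 234.1]), ([456, 215, 8, 18, 40], [459.8, 223.6]), ([463, 216, 10, 17, 51], [467.8, 224.2]), ([446, 241, 16, 22, 234], [453.7, 251.6]), ([356, 252, 13, 10, 76], [362.4, 256.4]), (
[... 857 characters left out ...]
[483.7, 354.6]), ([491, 352, 8, 9, 44], [494.3, 356.1]), ([465, 354, 10, 10, 58], [470.1, 358.9]), ([477, 359, 35, 59, 304], [494.1, 389.8]), ([513, 361, 13, 21, 85], [519.5, 369.4]), ([465, 362, 27, 52, 228], [477.0, 391.3]), ([491, 387, 22, 33, 218], [502.6, 402.7]), ([505, 395, 19, 25, 168], [515.1, 407.5])]
top exp [253. 205.] [([261, 81, 9, 10, 43], [264.9, 85.7]), ([306, 102, 9, 10, 42], [310.3, 106.3]), ([10, 114, 34, 28, 326], [27.0, 127.7]), ([45, 145, 32, 28, 321], [60.3, 159.3]), ([196, 176, 7, 4, 28], [199.0, 177.5]), ([134, 187, 16, 13, 28], [141.2, 195.0]), ([412, 241, 25, 42, 476], [424.3, 261.3]), ([15, 368, 35, 37, 475], [36.8, 383.8]), ([11, 381, 10, 5, 27], [16.0, 382.8])]
```

View pics/s2.png

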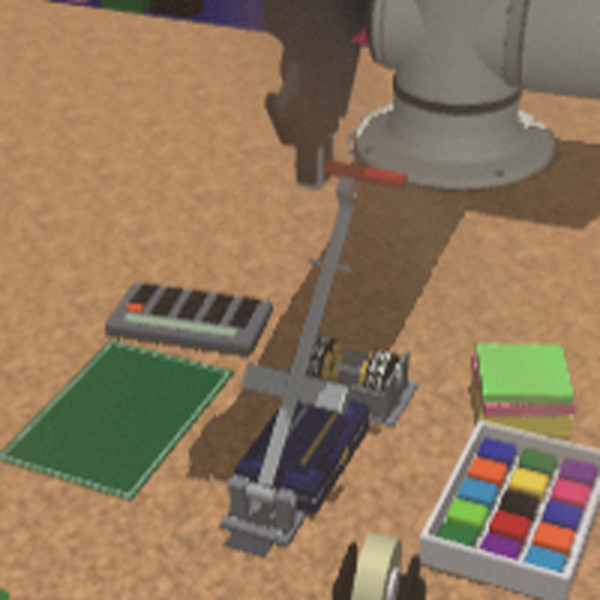

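The bar is free and raised about 45°, with the fingers on the handle at (335,172). I keep swinging.

```bash
python3 -m handwheel '[{"tx":0,"ty":0.015,"tz":-0.0137,"ax":0,"ay":0,"az":0,"jaw":-1},{"tx":0,"ty":0.0163,"tz":-0.012,"ax":0,"ay":0,"az":0,"jaw":-1},{"tx":0,"ty":0.0175,"tz":-0.01,"ax":0,"ay":0,"az":0,"jaw":-1},{"tx":0,"ty":0.018,"tz":-0.0088,"ax":0,"ay":0,"az":0,"jaw":-1},{"tx":0,"ty":0.0189,"tz":-0.007,"ax":0,"ay":0,"az":0,"jaw":-1},{"tx":0,"ty":0.0193,"tz":-0.0058,"ax":0,"ay":0,"az":0,"jaw":-1},{"tx":0,"ty":0.0198,"tz":-0.004,"ax":0,"ay":0,"az":0,"jaw":-1},{"tx":0,"ty":0.02,"tz":-0.0026,"ax":0,"ay":0,"az":0,"jaw":-1},{"tx":0,"ty":0.016,"tz":-0.001,"ax":0,"ay":0,"az":0,"jaw":-1},{"tx":0,"ty":0.0107,"tz":0,"ax":0,"ay":0,"az":0,"jaw":-1}]'; python3 -c "
from workcell import telemetry as t;o=t.get_obs();print(o['q'].round(1))"
```

```text
time: 19.35
ee_pos: [0.7076, 0.0411, 0.2726]
tcp_rot: [179.9, -0.1, 89.9]
wrist_force: [-3.2, 4.7, 0.4]
opening: 0.011
grasp_force: 25.5
[3.300e+00 3.190e+01 4.880e+01 1.068e+02 1.000e-01 9.340e+01]
```

```bash
python3 -m handwheel '[{"tx":0,"ty":0.006,"tz":0,"ax":0,"ay":0,"az":0,"jaw":-1},{"tx":0,"ty":0.006,"tz":0,"ax":0,"ay":0,"az":0,"jaw":-1},{"tx":0,"ty":0,"tz":0,"ax":0,"ay":0,"az":0,"jaw":-1},{"tx":0,"ty":0,"tz":0,"ax":0,"ay":0,"az":0,"jaw":-0.4},{"tx":0,"ty":0,"tz":0,"ax":0,"ay":0,"az":0,"jaw":-0.4},{"tx":0,"ty":0,"tz":0,"ax":0,"ay":0,"az":0,"jaw":-0.4},{"tx":-0.02,"ty":0,"tz":0,"ax":0,"ay":0,"az":0,"jaw":-0.4},{"tx":-0.03,"ty":0,"tz":0,"ax":0,"ay":0,"az":0,"jaw":-0.4},{"tx":-0.03,"ty":0,"tz":0,"ax":0,"ay":0,"az":0,"jaw":-0.4},{"tx":-0.01,"ty":0,"tz":0,"ax":0,"ay":0,"az":0,"jaw":-0.4}]'
```

```text
time: 20.6
ee_pos: [0.7187, -0.0529, 0.2706]
tcp_rot: [-180.0, 0.0, 89.7]
wrist_force: [0.8, -0.5, -0.5]
opening: 0.0255
grasp_force: 0.0
```

```bash
python3 -m handwheel '[{"tx":0,"ty":-0.055,"tz":0,"ax":0,"ay":0,"az":0,"jaw":-0.4},{"tx":0,"ty":-0.055,"tz":0,"ax":0,"ay":0,"az":0,"jaw":0.2},{"tx":0,"ty":-0.055,"tz":0,"ax":0,"ay":0,"az":0,"jaw":0.2},{"tx":0.05,"ty":0,"tz":0,"ax":0,"ay":0,"az":0,"jaw":0.2},{"tx":0.05,"ty":0,"tz":0,"ax":0,"ay":0,"az":0,"jaw":0.2},{"tx":0.05,"ty":0,"tz":0,"ax":0,"ay":0,"az":0,"jaw":0.2},{"tx":0.045,"ty":0.02,"tz":0,"ax":0,"ay":0,"az":0,"jaw":0.2},{"tx":0,"ty":0.036,"tz":0,"ax":0,"ay":0,"az":0,"jaw":0.2},{"tx":0,"ty":0,"tz":0.05,"ax":0,"ay":0,"az":0.2,"jaw":0.2},{"tx":0,"ty":0,"tz":0.05,"ax":0,"ay":0,"az":0,"jaw":0.2}]'
python3 - <<'E'
from h import *
c=cam("scene");save(c,"s3.png",(220,120,400,300),3.3)
h=cv2.cvtColor(c["color"],cv2.COLOR_RGB2HSV)
m=cv2.inRange(h,(108,90,15),(130,255,150));w=np.zeros_like(m);w[225:290,270:345]=255;m&=w
g=max(cv2.findContours(m,0,1)[0],key=cv2.contourArea);print(cv2.boundingRect(g))
print("pred case top corners",proj(c,[[.62+a,.0695+b,.026] for a in(-.06,.06) for b in(-.035,.035)]).round(1).tolist())
E
```

```text
time: 21.85
ee_pos: [0.6204, 0.1455, 0.1702]
tcp_rot: [179.9, -0.0, 89.6]
wrist_force: [-0.2, -0.2, 0.6]
opening: 0.0514
grasp_force: 0.0
(290, 242, 13, 18)
pred case top corners [[297.6, 227.5], [323.1, 234.0], [277.3, 255.1], [304.6, 263.0]]
```

View pics/s3.png

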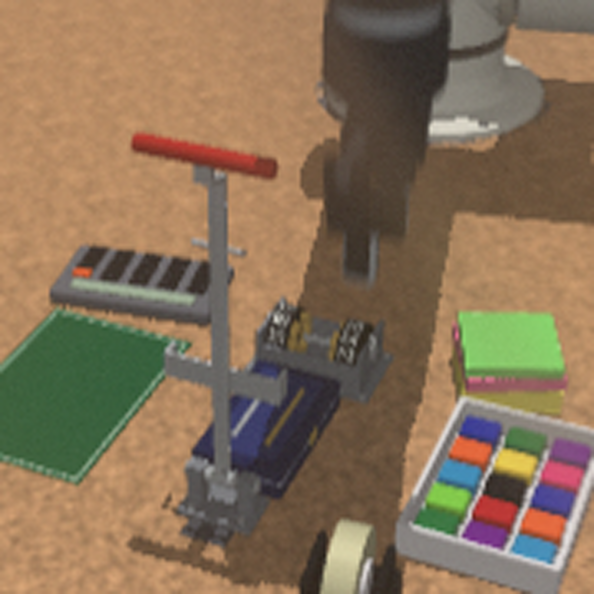

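The bar stands upright at (215,330), with the case still in place below it and free. I lower the open fingers beside its left long side.

```bash
python3 -m handwheel '[{"tx":0,"ty":-0.014,"tz":0.03,"ax":0,"ay":0,"az":0,"jaw":0.2},{"tx":0,"ty":0,"tz":0.04,"ax":0,"ay":0,"az":0,"jaw":0.2},{"tx":0,"ty":0,"tz":0.04,"ax":0,"ay":0,"az":0,"jaw":0.2},{"tx":0,"ty":0,"tz":0.03,"ax":0,"ay":0,"az":0,"jaw":0.2},{"tx":0,"ty":0,"tz":0.015,"ax":0,"ay":0,"az":0,"jaw":0.2},{"tx":0,"ty":0,"tz":0.008,"ax":0,"ay":0,"az":0,"jaw":0.2},{"tx":0,"ty":0,"tz":0,"ax":0,"ay":0,"az":0,"jaw":0.2},{"tx":-0.005,"ty":0,"tz":0,"ax":0,"ay":0,"az":0,"jaw":0.2},{"tx":-0.01,"ty":0,"tz":0,"ax":0,"ay":0,"az":0,"jaw":0.2},{"tx":-0.01,"ty":0,"tz":0,"ax":0,"ay":0,"az":0,"jaw":0.2}]'
```

```text
time: 23.15
ee_pos: [0.6056, 0.1195, 0.009]
tcp_rot: [180.0, -0.0, 89.6]
wrist_force: [0.3, 1.1, 0.5]
opening: 0.0509
grasp_force: 0.0
```

```bash
python3 -m handwheel '[{"tx":-0.006,"ty":0,"tz":0,"ax":0,"ay":0,"az":0,"jaw":0.2},{"tx":-0.006,"ty":0,"tz":0,"ax":0,"ay":0,"az":0,"jaw":0.2},{"tx":-0.006,"ty":0,"tz":0,"ax":0,"ay":0,"az":0,"jaw":0.2},{"tx":-0.006,"ty":0,"tz":0,"ax":0,"ay":0,"az":0,"jaw":0.2},{"tx":-0.006,"ty":0,"tz":0,"ax":0,"ay":0,"az":0,"jaw":0.2},{"tx":-0.006,"ty":0,"tz":0,"ax":0,"ay":0,"az":0,"jaw":0.2},{"tx":-0.006,"ty":0,"tz":0,"ax":0,"ay":0,"az":0,"jaw":0.2},{"tx":-0.006,"ty":0,"tz":0,"ax":0,"ay":0,"az":0,"jaw":0.2},{"tx":-0.006,"ty":0,"tz":0,"ax":0,"ay":0,"az":0,"jaw":0.2},{"tx":-0.006,"ty":0,"tz":0,"ax":0,"ay":0,"az":0,"jaw":0.2}]'
```

```text
time: 24.4
ee_pos: [0.6049, 0.0599, 0.0085]
tcp_rot: [-180.0, -0.0, 89.6]
wrist_force: [1.0, 3.3, 2.3]
opening: 0.0513
grasp_force: 1.4
```

```bash
python3 -m handwheel '[{"tx":-0.006,"ty":0,"tz":0,"ax":0,"ay":0,"az":0,"jaw":0.2},{"tx":-0.006,"ty":0,"tz":0,"ax":0,"ay":0,"az":0,"jaw":0.2},{"tx":-0.006,"ty":0,"tz":0,"ax":0,"ay":0,"az":0,"jaw":0.2},{"tx":-0.006,"ty":0,"tz":0,"ax":0,"ay":0,"az":0,"jaw":0.2},{"tx":-0.006,"ty":0,"tz":0,"ax":0,"ay":0,"az":0,"jaw":0.2},{"tx":-0.006,"ty":0,"tz":0,"ax":0,"ay":0,"az":0,"jaw":0.2},{"tx":-0.006,"ty":0,"tz":0,"ax":0,"ay":0,"az":0,"jaw":0.2},{"tx":-0.006,"ty":0,"tz":0,"ax":0,"ay":0,"az":0,"jaw":0.2},{"tx":-0.006,"ty":0,"tz":0,"ax":0,"ay":0,"az":0,"jaw":0.2},{"tx":-0.006,"ty":0,"tz":0,"ax":0,"ay":0,"az":0,"jaw":0.2}]'
python3 - <<'E'
from h import *
c=cam("scene")
h=cv2.cvtColor(c["color"],cv2.COLOR_RGB2HSV)
m=cv2.inRange(h,(108,80,15),(130,255,150));w=np.zeros_like(m);w[205:300,190:345]=255;m&=w
g=max(cv2.findContours(m,0,1)[0],key=cv2.contourArea)
P=plane(c,g.reshape(-1,2),.026)[:,:2];print(P.min(0),P.max(0),cv2.minAreaRect(P.astype(np.float32)))
save(c,"s4.png",(200,120,380,300),3.3)
E
```

```text
time: 25.65
ee_pos: [0.6045, -0.0001, 0.0085]
tcp_rot: [-180.0, -0.0, 89.6]
wrist_force: [-0.3, 3.5, 1.4]
opening: 0.0515
grasp_force: 1.3
[ 0.5659327  -0.07732477] [ 0.67868521 -0.06234284] ((0.6222932934761047, -0.07049834728240967), (0.11286785453557968, 0.014748447574675083), 1.0872845649719238)
```

View pics/s4.png

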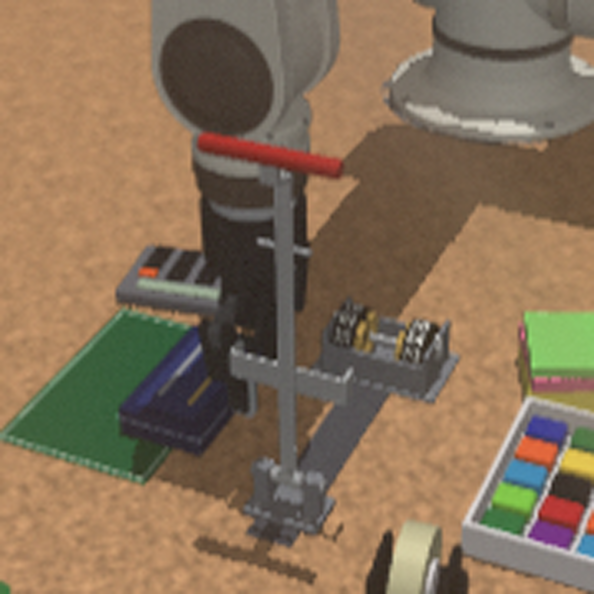

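The case is sliding flat and straight: its far edge is at y ≈ -0.079, already partly on the mat, and the bar is still standing. I make the last 55 mm, then back off.

```bash
python3 -m handwheel '[{"tx":-0.007,"ty":0,"tz":0,"ax":0,"ay":0,"az":0,"jaw":0.2},{"tx":-0.007,"ty":0,"tz":0,"ax":0,"ay":0,"az":0,"jaw":0.2},{"tx":-0.007,"ty":0,"tz":0,"ax":0,"ay":0,"az":0,"jaw":0.2},{"tx":-0.007,"ty":0,"tz":0,"ax":0,"ay":0,"az":0,"jaw":0.2},{"tx":-0.007,"ty":0,"tz":0,"ax":0,"ay":0,"az":0,"jaw":0.2},{"tx":-0.007,"ty":0,"tz":0,"ax":0,"ay":0,"az":0,"jaw":0.2},{"tx":-0.006,"ty":0,"tz":0,"ax":0,"ay":0,"az":0,"jaw":0.2},{"tx":-0.004,"ty":0,"tz":0,"ax":0,"ay":0,"az":0,"jaw":0.2},{"tx":-0.003,"ty":0,"tz":0,"ax":0,"ay":0,"az":0,"jaw":0.2},{"tx":0,"ty":0,"tz":0,"ax":0,"ay":0,"az":0,"jaw":0.2}]'; python3 -m handwheel '[{"tx":0.01,"ty":0,"tz":0,"ax":0,"ay":0,"az":0,"jaw":0.2},{"tx":0.015,"ty":0,"tz":0,"ax":0,"ay":0,"az":0,"jaw":0.2},{"tx":0,"ty":0,"tz":-0.03,"ax":0,"ay":0,"az":0,"jaw":0.2},{"tx":0,"ty":0,"tz":-0.05,"ax":0,"ay":0,"az":0,"jaw":0.2},{"tx":0,"ty":0,"tz":-0.05,"ax":0,"ay":0,"az":0,"jaw":0.2},{"tx":0,"ty":-0.03,"tz":-0.05,"ax":0,"ay":0,"az":0,"jaw":0.2},{"tx":0,"ty":-0.055,"tz":0,"ax":0,"ay":0,"az":0,"jaw":0.2},{"tx":0,"ty":-0.055,"tz":0,"ax":0,"ay":0,"az":0,"jaw":0.2},{"tx":0,"ty":-0.055,"tz":0,"ax":0,"ay":0,"az":0,"jaw":0.2},{"tx":0,"ty":0,"tz":0,"ax":0,"ay":0,"az":0,"jaw":0.2}]'
python3 - <<'E'
from h import *
out=[]
for n,w4 in(("scene",(190,205,345,300)),("top",(230,140,350,240))):
    c=cam(n);h=cv2.cvtColor(c["color"],cv2.COLOR_RGB2HSV)
    w=np.zeros(h.shape[:2],np.uint8);u0,v0,u1,v1=w4;w[v0:v1,u0:u1]=255
    m=cv2.inRange(h,(105,80,15),(130,255,170))&w
    g=max(cv2.findContours(m,0,1)[0],key=cv2.contourArea)
    P=plane(c,g.reshape(-1,2),.026)[:,:2];print(n,P.min(0),P.max(0),cv2.minAreaRect(P.astype(np.float32)))
    u,v=np.round(proj(c,[[.62,-.02,.1]])[0]).astype(int);out.append(cv2.resize(c["color"][v-75:v+75,u-100:u+100],None,fx=2,fy=2,interpolation=cv2.INTER_CUBIC))
cv2.imwrite("pics/f.png",np.vstack(out)[...,::-1])
E
```

```text
time: 26.95
ee_pos: [0.6041, -0.055, 0.0084]
tcp_rot: [-180.0, 0.0, 89.6]
wrist_force: [-0.4, 0.2, -0.8]
opening: 0.0511
grasp_force: 0.0
time: 28.2
ee_pos: [0.4069, -0.0275, 0.1894]
tcp_rot: [179.9, 0.0, 89.6]
wrist_force: [0.9, -0.4, 0.6]
opening: 0.0511
grasp_force: 0.0
scene [ 0.56526015 -0.1317726 ] [ 0.6772384  -0.06814662] ((0.621111273765564, -0.10031094402074814), (0.06325531005859375, 0.1114225909113884), 89.1001968383789)
top [ 0.5609721  -0.13451607] [ 0.6776791  -0.06889255] ((0.6193264722824097, -0.10215970873832703), (0.11580430716276169, 0.06475545465946198), 1.1442519426345825)
```

View pics/f.png

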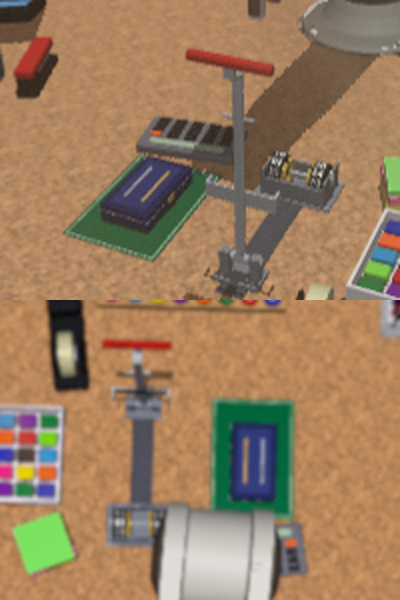

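The case lies centred on the mat, at (0.62, -0.101) against the mat centre (0.629, -0.101). The bar stands upright, the other goods haven't moved, and the robot is clear. I hand the job in.

```bash
python3 -c "
from workcell import workorder
print(workorder.job_done())"
```

```text
the job is handed in; nothing more can be done
None
```

The job is handed in: both wheels dialled to 4 and 7, the bar left standing upright, and the case slid flat to the middle of the green mat in about 28 s, with no other goods seen to move.

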